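# Reset a locked phase trimmer

### The job

Of the two phase trimmers bolted to the bench, reset the one with the red lock ring: swing its red lever counter-clockwise (seen from above) to the loose stop, then turn the black knob on top until its yellow pointer stands on the green mark of the dial, and then swing the red lever fully back to its tight stop so that the setting is locked. Do not force the knob while the ring is tight, and do not touch the trimmer with the blue lock ring.

Things in the scene. Friction and masses are not known exactly. Their poses are not given: they have to be found in the camera images.
- red_post (a point): Point on the axis of the red lever's handle: an upright red post 16 mm in diameter, 43 to 84 mm above the bench; the point is 70 mm up. It travels in a level circle of 85 mm radius about the trimmer's vertical axis (through red_grip), on a 9 mm steel arm whose top is 45 mm up.
- red_grip (a point): Centre of the black knob's bar grip, on the trimmer's vertical axis, 75 mm above the bench. The upright bar is 52 mm long, 14 mm thick, 53 to 83 mm up, on a flange 52 mm wide; x axis along the bar, yellow pointer at its -x end, 47 mm long. Below: red ring 68 mm wide, 34 to 46 mm up; white dial with green mark facing roughly to the robot; fixed silver housing 100x100x30 mm.
- red_lock (a joint): Angle of the red lock ring and its lever (rad): 0 = tight stop (starts there), 1.0 = loose stop, growing counter-clockwise from above. Stiff (0.25 N m, about 3 N at the post); stays where it is left. It counts as tight below 0.3. Even then it could not withstand the gripper: the knob would turn by force, so loosen it first.
- red_knob (a joint): Angle of the red trimmer's knob (rad), counter-clockwise from above: 0 = yellow pointer on the green mark. Starts between 0.6 and 1.25, so it must turn clockwise. Range -1.5 to 1.5; turns easily (0.06 N m) and stays where it is left.
- red_pointer (a point): Tip of the yellow pointer of the red trimmer's knob, 47 mm from the axis, 49 mm above the bench; it is to stand over the green mark, which lies on the white dial 41 mm from the axis.
- blue: The other trimmer, alike but with blue lock ring and blue post; not to be touched. Origin on its vertical axis at the bench top. Housing 100x100x30 mm, 84 mm high over knob and post; lever reaches 93 mm, roughly towards its own -y. Nearby: a test fixture at the left has its lid standing open (rise before crossing it); a shelf hangs over the bench's back half (keep the tool below 0.3 m there).

How it is judged (in metres and radians):
On the way, in this order (a step that is already met when the one before it is completed fails the run):
1. the red lock ring is loosened (beyond 0.6 rad) (value of joint red_lock above 0.6 rad), for 0.1 s.
2. the red knob's pointer is set on the mark (within 0.17 rad) with the ring still loose (above 0.45 rad) (value of joint red_knob between -0.17 and 0.17 rad and value of joint red_lock above 0.45 rad), for 0.2 s.
3. the red lock ring is tight again (below 0.17 rad) with the pointer on the mark (value of joint red_knob between -0.17 and 0.17 rad and value of joint red_lock below 0.17 rad), for 0.2 s.
At the end, for the whole second after the job is handed in: the red knob's pointer stands on the green mark within 0.17 rad (10 degrees), the red lock ring is back within 0.17 rad of its tight stop, and both are at rest (all of step 3 and velocity of joint red_knob between -0.05 and 0.05 rad/s and velocity of joint red_lock between -0.05 and 0.05 rad/s); the robot touches nothing.
It fails at once if the red knob is forced while its ring is tight (pointer over 12 mm from its start and off the mark, ring below 0.3 rad) (value of joint red_lock below 0.3 rad and distance of red_pointer from where it was at the start of the episode above 0.012 m and not (value of joint red_knob between -0.17 and 0.17 rad)).
It fails at once if the blue trimmer is touched (more than 2 N) (contact force between any of the fingers, the arm and blue above 2 N).
It also fails if it takes over 69 s, if anything falls off the work surface, if the arm or the gripper's body presses on something with over 40 N, if the wrist force passes 120 N, or if a joint passes its speed limit or range.

### The arm

A 7-joint arm with a two-finger parallel gripper is mounted at the origin on a cart in front of the work surface, level with it; the furniture and walls round the work are solid. World frame = base frame: x ahead of the robot, y to its left, z up, the work surface at z = 0. Lengths are in mm, angles in rad, forces in N, time in s.
With the tool pointing down it reaches from about 425 to 875 mm from the base axis. Payload 9.9 kg.
Tool frame: the origin (TCP) lies between the finger pads; the fingertips stand bot.tcp_to_tips ahead of it and the grasp point (between the pads) lies 6 mm ahead of it (bot.tcp_to_tips is the distance from the TCP to the fingertips, in mm); z points along the fingers, y is the line along which they close (so a half turn about z gives the same grasp; the last joint's range is limited). The gripper opens to 85 mm and grips with 20 to 120 N. Pads are 22 mm wide; open, the fingers measure 114 mm over their backs; the gripper's body (76 mm by 85 mm) begins 54 mm behind the grasp point. The pads swing forward as they close: fully open they stand 13 mm farther back than shut.
Start: joints at [-1.288, 0.576, 0.025, 1.437, -0.015, 1.129, -0.057], TCP at [242.069, 630.105, 256.289] pointing down, gripper open.
Joint ranges: [-2.76, 2.76], [-0.34, 2.15], [-1.52, 1.57], [0.19, 2.46], [-1.09, 4.23], [0.17, 1.99], [-2.82, 2.82]. Speed limits (rad/s): [2.22, 2.22, 3.01, 3.01, 3.14, 3.14, 3.14].

### API

Orientations are given as a unit quaternion [w, x, y, z].
In Python, from rig import bot gives the robot as it stands.
- The arm moves only by the tool move_tool, called after "Emit:" by a JSON object that holds its "api" and its "payload", one argument or row to a line. Schema: {"type":"object","properties":{"segments":{"type":"object","properties":{"steps":{"type":"array","items":{"type":"array","items":{"type":"number"},"minItems":7,"maxItems":7},"minItems":1,"maxItems":12}},"additionalProperties":false,"required":["steps"]},"only":{"type":"string"},"quiet":{"type":"boolean"},"lines":{"type":"string"}},"required":["segments"],"additionalProperties":false}. segments is an object whose key "steps" holds a list of rows, 1 to 12 of them, each of 7 numbers: dx, dy, dz in normalised numbers (1 is 750 mm), then a rotation vector rx, ry, rz in normalised numbers (1 is pi rad), then the finger opening in mm; each row is the pose to reach, as a shift and turn from the pose commanded when the call began, along the tool's axes at that moment; what a row does not reach only later rows make up. A row lasts 1/8 s, in which the tool goes at most 62.5 mm and 0.188 rad, less where a joint would pass 70% of its speed; a pose out of reach is approached as far as the arm can. The fingers move at their own pace and stop on an object; the grip force is fixed at half the most. Time passes only in rows, so rows that do not move let the fingers close. The tool returns the time, the measured TCP pose, the force, the opening and the grip force at its end. only (a regular expression) keeps the lines of the reply that match it, lines (a string "A,B") keeps lines A to B, and quiet returns only ok. Input that does not fit is refused with a message, and nothing moves.
- bot.get_state(): the state, without advancing time (a new reading comes with each control period).
- bot.read_camera(name): name is "scene" or "top" or "wrist"; returns the picture (384x512x3 uint8, red, green, blue); there is no depth.
- bot.calibration(name): a dict with "K" (3x3 intrinsics, pixels), "origin" and "orientation" of the camera in the world. Camera axes: x right, y down, z forward; pixel columns grow to the right and rows downward; lengths in mm; the calibration is good to about 2 mm. A picture is of the moment at which its call begins: read the wrist's pose just before it. calibration takes no time and is no camera call; for the wrist camera it gives the pose at the moment of the call.
- bot.finish_job(): hands the job in; it is judged then, once.
The state is a dict: "clock": time; "q": joint angles; "joint_velocities": joint speeds; "joint_torque": joint torques, N m; "tool_pos": TCP position; "ee_rot": TCP orientation; "wrist_force": force on the tool from outside, world axes, zero at the start; "moment": the same for the moment, N m; "opening": finger opening in mm; "grasp_force": force on a finger pad.
Only numpy, scipy, OpenCV 4.12 (cv2) and the standard library are available. Lean on these libraries where they do the work, as an engineer would, in place of code of your own. Each camera call takes 0.05 s, during which the arm holds its last target. There are 200 camera calls.

## Working session

There is one attempt and no reset: what is moved stays moved. The work goes in short steps, Python scripts to look and compute and a tool call to move; the robot and the scene stay as the last step left them, time stands still between calls to the robot, and variables do not carry over. Pictures are saved under pics/ and viewed, at most 10 in all, crops included, and the job is handed in when it is done.

```bash
ls; mkdir -p pics; python3 - <<'E'
from rig import bot
import cv2,numpy as np
s=bot.get_state();print(s['clock'],s['tool_pos'],s['ee_rot'],s['opening'],bot.tcp_to_tips)
ims=[]
for n in("scene","top"):
    im=bot.read_camera(n);cv2.imwrite(f'pics/{n}0.png',im[...,::-1]);c=bot.calibration(n);print(n,np.round(c['K'],1).tolist(),c['origin'],c['orientation'])
E
```

```text
pics
rig.py
0.0 [241.90308301 629.70441461 255.43457854] [-1.12462665e-04  1.82384224e-01  9.83226973e-01 -8.37085213e-04] 85.43349916646213 25.0
scene [[377.3, 0.0, 257.2], [0.0, 377.3, 191.3], [0.0, 0.0, 1.0]] [385.56446531 628.46194504 595.56154046] [ 0.03482112 -0.06238415  0.88951177 -0.45129206]
top [[386.5, 0.0, 255.5], [0.0, 386.5, 197.3], [0.0, 0.0, 1.0]] [409.23907654 -38.52852776 965.4734412 ] [ 0.01818391 -0.70620337  0.70725657 -0.02709775]
```

View pics/scene0.png

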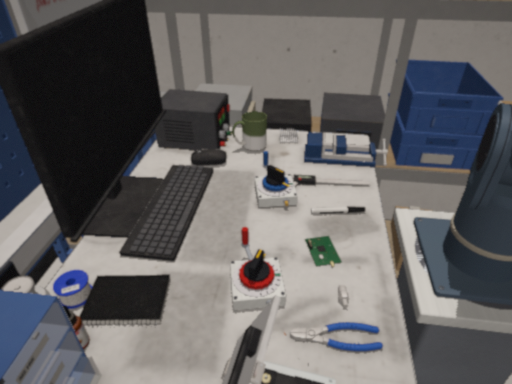

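View pics/top0.png

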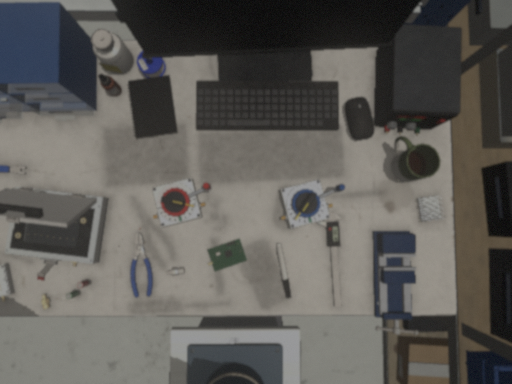

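The scene view shows the red trimmer at about (257,280) with its lever post at (245,236), and the blue one at (275,188). In the top view the red trimmer is at (176,203) with its post at (206,187), and blue is at (305,203). The open fixture lid is at (45,210) in the top view.

```bash
cat > h.py <<'E'
import cv2,numpy as np
from scipy.spatial.transform import Rotation as R
def cal(c):
    w,x,y,z=c['orientation'];return np.array(c['K']),np.array(c['origin']),R.from_quat([x,y,z,w]).as_matrix()
def ray(c,p):
    K,o,M=cal(c);d=M@np.linalg.solve(K,[p[0],p[1],1]);return o,d/np.linalg.norm(d)
def onz(c,p,z):
    o,d=ray(c,p);return o+d*(z-o[2])/d[2]
def tri(rs):
    A=0;b=0
    for o,d in rs:
        P=np.eye(3)-np.outer(d,d);A=A+P;b=b+P@o
    X=np.linalg.solve(A,b);return X,[np.linalg.norm((np.eye(3)-np.outer(d,d))@(X-o)) for o,d in rs]
def blobs(im,col,amin=4,box=None):
    h=cv2.cvtColor(im,cv2.COLOR_RGB2HSV);H,S,V=[h[...,i].astype(int) for i in range(3)]
    m={'red':((H<8)|(H>172))&(S>130)&(V>60),'yellow':(H>16)&(H<34)&(S>110)&(V>80),'green':(H>45)&(H<85)&(S>80)&(V>50)}[col].astype(np.uint8)
    if box:
        k=np.zeros_like(m);k[box[1]:box[3],box[0]:box[2]]=1;m*=k
    n,l,st,ce=cv2.connectedComponentsWithStats(m)
    return [(ce[i].round(1).tolist(),st[i].tolist()) for i in range(1,n) if st[i][4]>=amin]
E
python3 - <<'E'
from h import *
from rig import bot
bx={'scene':(215,215,300,315),'top':(145,170,220,230)}
out=[]
for n in bx:
    im=cv2.imread(f'pics/{n}0.png')[...,::-1].copy();b=bx[n]
    for c in('red','yellow','green'):print(n,c,blobs(im,c,3,b))
    out.append(cv2.resize(im[b[1]:b[3],b[0]:b[2],::-1],(400,int(400*(b[3]-b[1])/(b[2]-b[0]))),interpolation=cv2.INTER_CUBIC)[:470])
h=max(o.shape[0] for o in out)
cv2.imwrite('pics/c1.png',np.hstack([cv2.copyMakeBorder(o,0,h-o.shape[0],0,0,0) for o in out]))
sc,tp=bot.calibration('scene'),bot.calibration('top')
print(tri([ray(sc,(245,229)),ray(tp,(206.5,186.5))]))
# lid: top edge guesses
for p in((95,205),(60,195),(0,210),(100,262)):print(p,onz(tp,p,0).round(),onz(tp,p,200).round())
E
```

```text
scene red [([244.7, 234.9], [242, 227, 6, 17, 86]), ([256.4, 278.9], [240, 263, 34, 26, 361])]
scene yellow [([258.4, 253.6], [255, 250, 7, 8, 31]), ([263.4, 254.8], [263, 254, 2, 3, 5])]
scene green []
top red [([205.7, 185.5], [204, 184, 4, 4, 14]), ([183.8, 195.5], [176, 189, 13, 14, 32]), ([180.3, 210.9], [171, 206, 16, 9, 31])]
top yellow []
top green []
(array([492.9705717 ,  63.05374022,  79.9597364 ]), [np.float64(2.0571481284494406), np.float64(2.0571481284495237)])
(95, 205) [452. 349.   0.] [443. 268. 200.]
(60, 195) [477. 436.   0.] [463. 338. 200.]
(0, 210) [440. 582.   0.] [434. 454. 200.]
(100, 262) [312. 333.   0.] [332. 256. 200.]
```

View pics/c1.png

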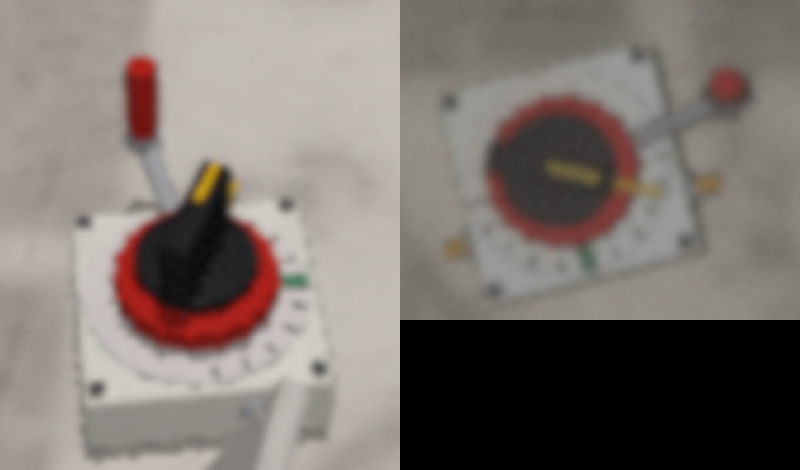

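The crop shows, in the top view: ring centre about (175.6,201.9), post top (206.5,186.1), pointer tip (193.7,205.8), green mark (180.1,218.4). In the scene view the post spans rows 227 to 244 at column 245, the ring is centred at about (257,275), and the green mark is at (277.5,275).

```bash
python3 - <<'E'
from h import *
from rig import bot
sc,tp=bot.calibration('scene'),bot.calibration('top')
T=lambda a,b:tri([ray(sc,a),ray(tp,b)])
for k,a,b in(('ring',(257,275.5),(175.6,201.9)),('mark',(277.5,274.8),(180.1,218.4)),('tip',(264.3,255),(193.9,205.8)),('posttop',(245,228.5),(206.5,186.1))):
    X,e=T(a,b);print(k,X.round(1),e[0].round(1))
c=onz(tp,(175.6,201.9),46);p=onz(tp,(206.3,186.1),84);t=onz(tp,(193.9,205.8),49);g=onz(tp,(180.1,218.4),34)
print(c,p,t,g)
for k,v in(('post',p),('tip',t),('mark',g)):
    d=(v-c)[:2];print(k,np.hypot(*d),np.arctan2(d[1],d[0]))
s=bot.get_state();w,x,y,z=s['ee_rot'];print(R.from_quat([x,y,z,w]).as_matrix().round(3))
# lid top corners seen in scene near (240,380),(275,300)
for q in((275,303),(232,384)):
    o,d=ray(sc,q)
    print([ (o+d*(zz-o[2])/d[2]).round() for zz in(0,100,200)])
E
```

```text
ring [458.6 142.1  34.6] 0.6
mark [419.4 131.5  30.8] 1.1
tip [449.5  96.5  45.4] 1.4
posttop [493.4  62.9  81.2] 1.7
[457.3649602  139.80264028  46.        ] [491.46054436  62.82747865  84.        ] [447.90552746  95.88290086  49.        ] [418.30987482 130.90330927  34.        ]
post 84.18838617885254 -1.153826749050692
tip 44.92687813053545 -1.7829356529506966
mark 40.05618287124684 -2.9175518713110584
[[-0.933  0.359 -0.   ]
 [ 0.359  0.933 -0.001]
 [-0.    -0.001 -1.   ]]
[array([420., 175.,   0.]), array([414., 251., 100.]), array([409., 327., 200.])]
[array([471., 337.,   0.]), array([457., 386., 100.]), array([442., 435., 200.])]
```

The rows are not in the units I measure in: shifts go in shares of 750 mm and turns go in shares of pi rad. I convert before sending: -405 mm / 750 = -0.54, -368 mm / 750 = -0.4907, 0.787 rad / 3.1416 = 0.2505.

Emit:
{"api": "move_tool", "payload": {
  "segments": {"steps":[[0, 0, -0.08, 0, 0, 0, 60], [0, 0, -0.14, 0, 0, 0, 60], [-0.0533, -0.0587, -0.14, 0, 0, 0.0286, 60], [-0.1067, -0.1173, -0.14, 0, 0, 0.0573, 60], [-0.1627, -0.1787, -0.14, 0, 0, 0.0859, 60], [-0.2187, -0.24, -0.14, 0, 0, 0.1146, 60], [-0.2747, -0.3013, -0.14, 0, 0, 0.1432, 60], [-0.3307, -0.3627, -0.14, 0, 0, 0.1719, 60], [-0.3867, -0.424, -0.14, 0, 0, 0.2005, 60], [-0.44, -0.4827, -0.14, 0, 0, 0.2292, 60], [-0.4907, -0.54, -0.1267, 0, 0, 0.2505, 60], [-0.4907, -0.54, -0.0667, 0, 0, 0.2505, 60]]}
}}

```text
clock: 1.6
tool_pos: [442.8, 115.9, 307.5]
ee_rot: [0.002, 0.549, 0.836, 0.002]
wrist_force: [-0.5, 1.9, -0.8]
opening: 59.8
grasp_force: 0.0
```

```bash
python3 - <<'E'
from h import *
from rig import bot
c=bot.calibration('wrist');im=bot.read_camera('wrist');cv2.imwrite('pics/w1.png',im[...,::-1])
s=bot.get_state();print(s['clock'],s['tool_pos'],s['ee_rot'],s['wrist_force'])
print({k:np.array(v).round(2).tolist() for k,v in c.items()})
for k in('red','yellow','green'):print(k,blobs(im,k,15))
E
```

```text
1.65 [438.83922244 117.48756485 301.30189243] [-0.00110838  0.54715917  0.83702522 -0.00209684] [-3.6724562  -0.04518833 -6.45597396]
{'K': [[338.54, 0.0, 259.2], [0.0, 338.54, 190.13], [0.0, 0.0, 1.0]], 'origin': [407.89, 191.38, 424.89], 'orientation': [0.16, 0.97, 0.2, 0.04]}
red [([280.6, 129.6], [252, 105, 59, 61, 895]), ([282.5, 218.3], [277, 213, 12, 12, 112])]
yellow [([270.8, 78.1], [268, 74, 7, 9, 52]), ([275.2, 153.2], [268, 144, 15, 19, 87]), ([260.6, 163.6], [256, 158, 10, 13, 38]), ([255.0, 177.7], [252, 175, 7, 7, 34])]
green [([147.1, 173.5], [127, 144, 45, 63, 1982])]
```

View pics/w1.png

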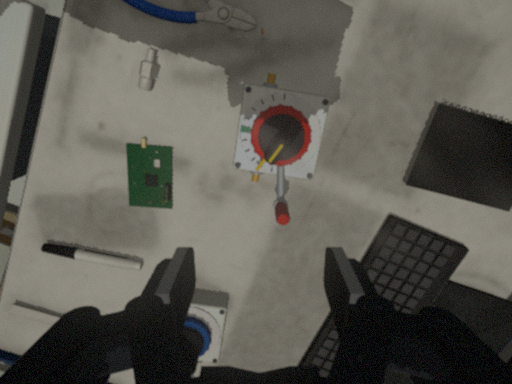

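The wrist view shows the red ring at about (281,134), the post top at (282.5,218), the pointer tip at (258,166) and the green mark at (246,128). The arm was still settling, so I'll measure again at rest.

Emit:
{"api": "move_tool", "payload": {
  "segments": {"steps":[[0, 0, 0, 0, 0, 0, 60], [0, 0, 0, 0, 0, 0, 60]]}
}}

```text
clock: 1.9
tool_pos: [440.8, 121.0, 307.6]
ee_rot: [0.0, 0.545, 0.839, 0.001]
wrist_force: [0.6, -0.7, 0.5]
opening: 59.8
grasp_force: 0.0
```

```bash
python3 - <<'E'
from h import *
from rig import bot
c=bot.calibration('wrist');im=bot.read_camera('wrist');t=bot.calibration('top')
b=(225,70,345,240);print(blobs(im,'red',15,b),blobs(im,'yellow',8,b),blobs(im,'green',5,b))
h=cv2.cvtColor(im,cv2.COLOR_RGB2HSV).astype(int);m=(((h[...,0]<8)|(h[...,0]>172))&(h[...,1]>130)&(h[...,2]>60)).astype(np.uint8)
m[:95]=0;m[175:]=0;m[:,:240]=0;m[:,320:]=0
pts=cv2.convexHull(np.argwhere(m)[:,::-1].astype(np.float32));e=cv2.fitEllipse(pts);print(e)
np.savez('w1.npz',im=im)
ctr=e[0];C,_=tri([ray(c,ctr),ray(t,(175.6,201.9))]);print('C',C,_, onz(c,ctr,46),onz(c,ctr,40))
bl=[x for x in blobs(im,'red',15,b) if x[1][4]<300][0][0]
P,_=tri([ray(c,bl),ray(t,(206.3,186.1))]);print('P',P,_,onz(c,bl,82))
s=bot.get_state();print(s['tool_pos'],s['ee_rot'],s['wrist_force'])
E
```

```text
[([281.3, 135.1], [252, 111, 59, 60, 899]), ([282.5, 223.6], [277, 218, 12, 12, 107])] [([272.1, 83.3], [269, 79, 7, 10, 52]), ([275.7, 158.8], [269, 150, 15, 18, 81]), ([261.1, 168.7], [257, 164, 9, 11, 36]), ([255.4, 182.1], [253, 179, 6, 7, 35])] [([245.3, 133.9], [243, 132, 6, 4, 14])]
((281.2226867675781, 140.28273010253906), (58.33530807495117, 59.33805465698242), 48.53166961669922)
C [458.08395882 141.64615536  36.82373272] [np.float64(0.24587594096592508), np.float64(0.24587594096590848)] [457.08035612 142.98931913  46.        ] [457.89395427 142.14756034  40.        ]
P [492.69094375  63.5848348   79.87338799] [np.float64(0.8847058572317382), np.float64(0.8847058572316939)] [493.01259811  64.62884928  82.        ]
[440.84993239 120.99115132 307.60362496] [4.57899233e-04 5.44767698e-01 8.38586463e-01 8.30825162e-04] [0.30649731 0.31012359 0.92864991]
```

Converted, 180 mm / 750 = 0.24, 150 mm / 750 = 0.2.

Emit:
{"api": "move_tool", "payload": {
  "segments": {"steps":[[-0.0493, 0.016, 0.04, 0, 0, 0, 60], [-0.098, 0.032, 0.08, 0, 0, 0, 60], [-0.098, 0.032, 0.1467, 0, 0, 0, 60], [-0.098, 0.032, 0.2, 0, 0, 0, 60], [-0.098, 0.032, 0.24, 0, 0, 0, 60], [-0.098, 0.032, 0.24, 0, 0, 0, 60]]}
}}

```text
clock: 2.7
tool_pos: [491.7, 63.2, 125.6]
ee_rot: [-0.001, 0.545, 0.838, -0.001]
wrist_force: [0.3, -0.4, 0.3]
opening: 60.0
grasp_force: 0.0
```

```bash
python3 - <<'E'
from h import *
from rig import bot
c=bot.calibration('wrist');im=bot.read_camera('wrist');cv2.imwrite('pics/w2.png',im[...,::-1])
print(blobs(im,'red',15))
for x in blobs(im,'red',60):print(onz(c,x[0],80))
s=bot.get_state();print(s['tool_pos'],s['ee_rot'],s['wrist_force'])
E
```

```text
[([262.4, 64.6], [202, 1, 124, 132, 3742]), ([265.8, 239.4], [253, 225, 26, 27, 428])]
[456.08180601 143.12587612  80.        ]
[493.63290374  63.82720235  80.        ]
[492.44725949  63.08439912 126.82176006] [-1.38630831e-04  5.45098583e-01  8.38371943e-01 -2.08280152e-05] [ 0.45516061 -0.0581298   0.28154262]
```

View pics/w2.png

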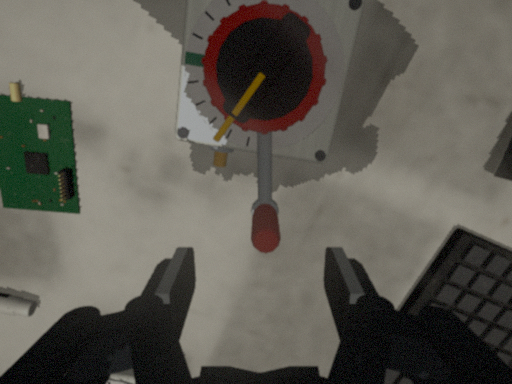

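The post top is at (265,240), centred between the finger tips, so I descend and grip.

Converted, 51 mm / 750 = 0.068, 48 mm / 750 = 0.064.

Emit:
{"api": "move_tool", "payload": {
  "segments": {"steps":[[0, 0.0013, 0.0333, 0, 0, 0, 60], [0, 0.0013, 0.064, 0, 0, 0, 50], [0, 0.0013, 0.068, 0, 0, 0, 30], [0, 0.0013, 0.068, 0, 0, 0, 10], [0, 0.0013, 0.068, 0, 0, 0, 5], [0, 0.0013, 0.068, 0, 0, 0, 5], [0, 0.0013, 0.068, 0, 0, 0, 5], [0, 0.0013, 0.068, 0, 0, 0, 5]]}
}}

```text
clock: 3.75
tool_pos: [494.8, 63.6, 76.6]
ee_rot: [0.001, 0.545, 0.838, 0.001]
wrist_force: [4.9, 3.8, 8.2]
opening: 14.2
grasp_force: 59.6
```

```bash
python3 - <<'E'
import numpy as np
# rows for an arc: tool y tangent, tool x towards axis (axis at +85.5 x), world ccw = -rz in tool
r=85.5
for a in np.arange(0.125,1.01,0.125):
    # position in tool frame: axis at (r,0); start at (0,0)
    # world ccw: motion along +tangent = +y tool
    print(f"{r*(1-np.cos(a)):.1f} {r*np.sin(a):.1f} 0 0 0 {-a:.3f} 5")
E
```

```text
0.7 10.7 0 0 0 -0.125 5
2.7 21.2 0 0 0 -0.250 5
5.9 31.3 0 0 0 -0.375 5
10.5 41.0 0 0 0 -0.500 5
16.2 50.0 0 0 0 -0.625 5
22.9 58.3 0 0 0 -0.750 5
30.7 65.6 0 0 0 -0.875 5
39.3 71.9 0 0 0 -1.000 5
```

Converted, 69.5 mm / 750 = 0.0927, 65.6 mm / 750 = 0.0875, -0.95 rad / 3.1416 = -0.3024.

Emit:
{"api": "move_tool", "payload": {
  "segments": {"steps":[[0.0009, 0.0143, 0, 0, 0, -0.0398, 5], [0.0036, 0.0283, 0, 0, 0, -0.0796, 5], [0.0079, 0.0417, 0, 0, 0, -0.1194, 5], [0.014, 0.0547, 0, 0, 0, -0.1592, 5], [0.0216, 0.0667, 0, 0, 0, -0.1989, 5], [0.0305, 0.0777, 0, 0, 0, -0.2387, 5], [0.0409, 0.0875, 0, 0, 0, -0.2785, 5], [0.048, 0.0927, 0, 0, 0, -0.3024, 5], [0.048, 0.0927, 0, 0, 0, -0.3024, 5]]}
}}

```text
clock: 4.88
tool_pos: [543.5, 124.6, 76.7]
ee_rot: [0.002, 0.101, 0.995, 0.001]
wrist_force: [2.8, 2.4, 7.1]
opening: 13.6
grasp_force: 59.4
```

```bash
python3 - <<'E'
import numpy as np
from rig import bot
s=bot.get_state();p=np.array(s['tool_pos']);d=p[:2]-[457.5,141.5];print(p,np.hypot(*d),np.arctan2(d[1],d[0])+1.146,s['opening'],s['wrist_force'],s['ee_rot'])
E
```

```text
[543.50997306 124.55913678  76.73984464] 87.66246809796571 0.9515254252679927 13.559252339807832 [2.81552171 2.37331091 7.1466683 ] [1.70894875e-03 1.01228837e-01 9.94861521e-01 5.96778459e-04]
```

Converted, 87.7 mm / 750 = 0.1169, -80 mm / 750 = -0.1067, -1.44 rad / 3.1416 = -0.4584.

Emit:
{"api": "move_tool", "payload": {
  "segments": {"steps":[[0, 0, 0, 0, 0, 0, 40], [0, 0, 0, 0, 0, 0, 40], [0, 0, -0.04, 0, 0, 0, 40], [0, 0, -0.0933, 0, 0, 0, 40], [0.04, 0, -0.1067, 0, 0, -0.0573, 40], [0.08, 0, -0.1067, 0, 0, -0.1146, 40], [0.1169, -0.0009, -0.1067, 0, 0, -0.1719, 40], [0.1169, -0.0009, -0.1067, 0, 0, -0.2292, 40], [0.1169, -0.0009, -0.1067, 0, 0, -0.2865, 40], [0.1169, -0.0009, -0.1067, 0, 0, -0.3438, 40], [0.1169, -0.0009, -0.1067, 0, 0, -0.4011, 40], [0.1169, -0.0009, -0.1067, 0, 0, -0.4584, 40]]}
}}

```text
clock: 6.38
tool_pos: [455.4, 140.6, 155.1]
ee_rot: [-0.001, -0.582, 0.813, -0.0]
wrist_force: [-0.2, 0.4, -1.1]
opening: 40.4
grasp_force: 0.0
```

Emit:
{"api": "move_tool", "payload": {
  "segments": {"steps":[[0, 0, 0, 0, 0, -0.0382, 40], [0, 0, 0, 0, 0, -0.0382, 40], [0, 0, 0, 0, 0, -0.0382, 40]]}
}}

```text
clock: 6.75
tool_pos: [455.7, 140.8, 155.2]
ee_rot: [-0.0, -0.626, 0.78, -0.0]
wrist_force: [0.5, 0.6, 0.5]
opening: 39.9
grasp_force: 0.0
```

```bash
python3 - <<'E'
from h import *
from rig import bot
c=bot.calibration('wrist');im=bot.read_camera('wrist');cv2.imwrite('pics/w3.png',im[...,::-1])
s=bot.get_state();print(s['q'],s['tool_pos'],s['ee_rot'])
for k in('red','yellow','green'):print(k,blobs(im,k,30))
E
```

```text
[-0.09625774  0.43879549 -0.42053225  2.0645785   0.27574619  0.6915228
  2.22904679] [455.74362606 140.94921745 155.23215137] [-2.24854732e-04 -6.26400852e-01  7.79501071e-01 -5.01615901e-05]
red [([225.6, 187.3], [208, 152, 43, 87, 1110]), ([283.4, 188.6], [259, 152, 44, 88, 1109]), ([122.3, 213.9], [105, 194, 38, 39, 801]), ([506.0, 358.9], [498, 351, 14, 21, 141])]
yellow [([242.6, 107.4], [236, 100, 14, 16, 140]), ([254.5, 152.5], [252, 137, 6, 32, 181]), ([253.8, 201.0], [251, 184, 7, 36, 234]), ([310.2, 238.9], [304, 234, 12, 9, 64])]
green [([404.2, 20.4], [358, 0, 99, 59, 3199])]
```

View pics/w3.png

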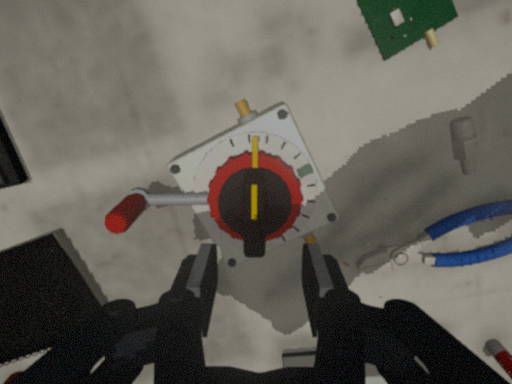

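The bar lies along image column 254, parallel to tool x. The pointer tip is at (254.5,137), the green mark at about (306,171) and the lever post at (122,212), so the lever is loose. Next I compute the axis and the angle.

```bash
python3 - <<'E'
from h import *
from rig import bot
c=bot.calibration('wrist');im=cv2.imread('pics/w3.png')[...,::-1].copy()
h=cv2.cvtColor(im,cv2.COLOR_RGB2HSV).astype(int)
m=(((h[...,0]<8)|(h[...,0]>172))&(h[...,1]>130)&(h[...,2]>60));m[:,:205]=0;m[:,310:]=0
p=np.argwhere(m)[:,::-1];p=p[p[:,1]<260].astype(float)
w=np.array([onz(c,q,46)[:2] for q in p]);e=cv2.fitEllipse(cv2.convexHull(w.astype(np.float32)));print('ring',e)
C=np.array(e[0])
g=(h[...,0]>40)&(h[...,0]<90)&(h[...,1]>60);g[:155]=0;g[190:]=0;g[:,:290]=0;g[:,325:]=0
gp=np.argwhere(g)[:,::-1].mean(0);G=onz(c,gp,33)[:2];T=onz(c,(254.5,137),49)[:2];B=onz(c,(253.8,201),84)[:2];P=onz(c,(118,221),84)[:2]
print(gp,g.sum(),G,T,B,P)
an=lambda v,o=C:np.arctan2(*(v-o)[::-1])
print('C',C,'mark',an(G),np.hypot(*(G-C)),'tip',an(T),np.hypot(*(T-C)),'post',an(P),np.hypot(*(P-C)))
M=cal(dict(K=np.eye(3),origin=[0]*3,orientation=bot.get_state()['ee_rot']))[2];print(M.round(3),M.T@np.r_[C-bot.get_state()['tool_pos'][:2],0],'x ang',np.arctan2(M[1,0],M[0,0]))
E
```

```text
ring ((457.6205749511719, 140.2323455810547), (67.28665924072266, 67.91267395019531), 164.32064819335938)
[nan nan] 0 [nan nan] [447.94963616  96.72567513] [454.96834568 128.06172714] [538.38552269 122.97405688]
C [457.62057495 140.23234558] mark nan nan tip -1.7895263778957191 44.56856998990112 post -0.21051928637697248 82.5882879843686
[[-0.215 -0.977 -0.   ]
 [-0.977  0.215 -0.   ]
 [ 0.     0.    -1.   ]] [ 2.96066874e-01 -1.98725608e+00 -2.82007879e-04] x ang -1.7877378648767026<stdin>:10: RuntimeWarning: Mean of empty slice.
  ret = um.true_divide(
```

Converted, 72 mm / 750 = 0.096, 55 mm / 750 = 0.0733.

```bash
python3 - <<'E'
from h import *
from rig import bot
c=bot.calibration('wrist');im=cv2.imread('pics/w3.png')[...,::-1].copy()
a=im[160:185,292:320].astype(int);g=(a[...,1]-a[...,0]>12)&(a[...,1]-a[...,2]>3)
gp=np.argwhere(g)[:,::-1].mean(0)+[292,160];print(gp,g.sum())
for z in(31,34):
  d=onz(c,gp,z)[:2]-[457.6,140.6];print(z,np.hypot(*d),np.arctan2(d[1],d[0]))
E
```

```text
[304.53465347 170.21782178] 101
31 40.46034032452001 -2.9202554932530087
34 40.44361660997804 -2.897336109579733
```

Emit:
{"api": "move_tool", "payload": {
  "segments": {"steps":[[0, -0.0011, 0.04, 0, 0, 0, 40], [0, -0.0021, 0.0733, 0, 0, 0, 40], [0, -0.0021, 0.096, 0, 0, 0, 40], [0, -0.0021, 0.096, 0, 0, 0, 20], [0, -0.0021, 0.096, 0, 0, 0, 5], [0, -0.0021, 0.096, 0, 0, 0, 5], [0, -0.0021, 0.096, 0, 0, 0, 5], [0, -0.0021, 0.096, 0, 0, 0, 5]]}
}}

```text
clock: 7.8
tool_pos: [458.7, 140.5, 83.6]
ee_rot: [0.001, -0.627, 0.779, -0.0]
wrist_force: [7.0, -1.0, -16.7]
opening: 12.6
grasp_force: 61.3
```

Converted, 1.12 rad / 3.1416 = 0.3565.

Emit:
{"api": "move_tool", "payload": {
  "segments": {"steps":[[0, 0, 0, 0, 0, 0.0446, 5], [0, 0, 0, 0, 0, 0.0891, 5], [0, 0, 0, 0, 0, 0.1337, 5], [0, 0, 0, 0, 0, 0.1783, 5], [0, 0, 0, 0, 0, 0.2228, 5], [0, 0, 0, 0, 0, 0.2674, 5], [0, 0, 0, 0, 0, 0.3119, 5], [0, 0, 0, 0, 0, 0.3565, 5], [0, 0, 0, 0, 0, 0.3565, 5], [0, 0, 0, 0, 0, 0.3565, 5]]}
}}

```text
clock: 9.05
tool_pos: [457.8, 141.6, 83.5]
ee_rot: [0.0, -0.12, 0.993, 0.0]
wrist_force: [2.0, 4.7, -13.5]
opening: 12.6
grasp_force: 61.8
```

Emit:
{"api": "move_tool", "payload": {
  "segments": {"steps":[[0, 0, 0, 0, 0, 0, 40], [0, 0, 0, 0, 0, 0, 40], [0, 0, -0.04, 0, 0, 0, 40], [0, 0, -0.096, 0, 0, 0, 40], [0, 0, -0.096, 0, 0, 0, 40], [0, 0, -0.096, 0, 0, 0, 40]]}
}}

```text
clock: 9.8
tool_pos: [457.3, 140.5, 155.3]
ee_rot: [0.0, -0.118, 0.993, -0.0]
wrist_force: [-0.2, 0.2, -0.4]
opening: 39.9
grasp_force: 0.0
```

```bash
python3 - <<'E'
from h import *
from rig import bot
c=bot.calibration('wrist');im=bot.read_camera('wrist');cv2.imwrite('pics/w4.png',im[...,::-1])
s=bot.get_state();print(s['q'],s['tool_pos'],s['ee_rot'])
for k in('red','yellow'):print(k,blobs(im,k,30))
E
```

```text
[-0.37258749  0.42022903 -0.03289737  2.07168409  0.02232253  0.65090837
  1.38660258] [457.02756499 140.41529653 154.82867068] [-4.20490230e-04 -1.17826801e-01  9.93034056e-01 -1.77996167e-04]
red [([289.3, 190.0], [264, 153, 45, 89, 979]), ([232.7, 187.9], [214, 154, 44, 87, 1084]), ([214.8, 314.6], [207, 289, 16, 44, 273])]
yellow [([260.5, 152.6], [258, 137, 6, 32, 189]), ([337.7, 161.9], [332, 157, 13, 11, 127]), ([182.2, 164.5], [176, 160, 13, 10, 125]), ([260.9, 200.6], [258, 185, 7, 35, 206])]
```

View pics/w4.png

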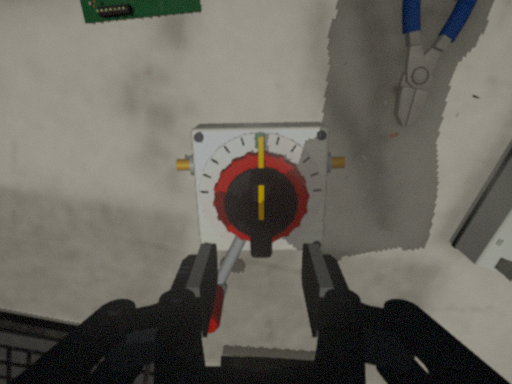

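The yellow pointer (tip at (261,138)) covers the green mark, square to the housing. The lever post is at (215,310), still loose, so I go back to it.

Converted, -80.4 mm / 750 = -0.1072, -35.6 mm / 750 = -0.0475, 0.434 rad / 3.1416 = 0.1381.

Emit:
{"api": "move_tool", "payload": {
  "segments": {"steps":[[-0.0533, -0.024, 0, 0, 0, 0.0477, 45], [-0.1072, -0.0475, 0, 0, 0, 0.0955, 45], [-0.1072, -0.0475, 0, 0, 0, 0.1381, 45], [-0.1072, -0.0475, 0, 0, 0, 0.1381, 45]]}
}}

```text
clock: 10.35
tool_pos: [543.3, 124.7, 153.8]
ee_rot: [-0.001, 0.098, 0.995, -0.001]
wrist_force: [-0.2, 0.0, -0.8]
opening: 45.6
grasp_force: 0.0
```

```bash
python3 - <<'E'
from h import *
from rig import bot
c=bot.calibration('wrist');im=bot.read_camera('wrist')
bl=[x for x in blobs(im,'red',60)];print(bl)
for x in bl:print(onz(c,x[0],75))
s=bot.get_state();print(s['tool_pos'],s['ee_rot'])
E
```

```text
[([260.1, 67.4], [207, 10, 108, 116, 3083]), ([259.4, 216.8], [249, 205, 22, 23, 347])]
[456.71869543 141.60811134  75.        ]
[543.34674696 123.9749682   75.        ]
[543.07323175 124.9350949  154.15078911] [-1.10133833e-03  9.71009992e-02  9.95273739e-01 -6.05484769e-04]
```

Converted, 77.5 mm / 750 = 0.1033, 70 mm / 750 = 0.0933.

Emit:
{"api": "move_tool", "payload": {
  "segments": {"steps":[[0, 0, 0.0533, 0, 0, 0, 45], [0, 0, 0.0933, 0, 0, 0, 45], [0, 0, 0.1033, 0, 0, 0, 40], [0, 0, 0.1033, 0, 0, 0, 20], [0, 0, 0.1033, 0, 0, 0, 5], [0, 0, 0.1033, 0, 0, 0, 5], [0, 0, 0.1033, 0, 0, 0, 5], [0, 0, 0.1033, 0, 0, 0, 5]]}
}}

```text
clock: 11.4
tool_pos: [544.2, 125.0, 78.4]
ee_rot: [0.0, 0.099, 0.995, 0.0]
wrist_force: [-2.7, -0.4, 6.3]
opening: 14.3
grasp_force: 59.6
```

Emit:
{"api": "move_tool", "payload": {
  "segments": {"steps":[[0.0009, -0.0143, 0, 0, 0, 0.0398, 5], [0.0036, -0.0283, 0, 0, 0, 0.0796, 5], [0.0079, -0.0417, 0, 0, 0, 0.1194, 5], [0.014, -0.0547, 0, 0, 0, 0.1592, 5], [0.0216, -0.0667, 0, 0, 0, 0.1989, 5], [0.0305, -0.0777, 0, 0, 0, 0.2387, 5], [0.0409, -0.0875, 0, 0, 0, 0.2785, 5], [0.0477, -0.0927, 0, 0, 0, 0.3024, 5], [0.0477, -0.0927, 0, 0, 0, 0.3024, 5]]}
}}

```text
clock: 12.52
tool_pos: [495.4, 63.3, 78.4]
ee_rot: [0.001, 0.543, 0.839, 0.0]
wrist_force: [-2.3, -2.2, 8.5]
opening: 14.3
grasp_force: 59.8
```

```bash
python3 - <<'E'
import numpy as np
from rig import bot
s=bot.get_state();p=np.array(s['tool_pos']);d=p[:2]-[457.5,141.2];print(p,np.hypot(*d),np.arctan2(d[1],d[0])+1.146,s['wrist_force'],s['ee_rot'])
E
```

```text
[495.41549418  63.33537345  78.43590214] 86.60533913440463 0.028349766140830512 [-2.31831936 -2.22544627  8.5364831 ] [5.82692184e-04 5.43376376e-01 8.39488979e-01 1.68103112e-04]
```

Converted, -3 mm / 750 = -0.004, -1.5 mm / 750 = -0.002, 0.03 rad / 3.1416 = 0.0095.

Emit:
{"api": "move_tool", "payload": {
  "segments": {"steps":[[0, -0.002, 0, 0, 0, 0.0064, 5], [0, -0.004, 0, 0, 0, 0.0095, 5], [0, -0.004, 0, 0, 0, 0.0095, 5]]}
}}

```text
clock: 12.9
tool_pos: [494.9, 63.2, 78.5]
ee_rot: [0.002, 0.555, 0.832, 0.002]
wrist_force: [5.8, 0.7, 2.9]
opening: 14.1
grasp_force: 59.6
```

Emit:
{"api": "move_tool", "payload": {
  "segments": {"steps":[[0, 0.0027, 0, 0, 0, 0, 5], [0, 0.0027, 0, 0, 0, 0, 30], [0, 0.0027, 0, 0, 0, 0, 45], [0, 0.0027, 0, 0, 0, 0, 45], [0, 0.0027, -0.0533, 0, 0, 0, 45], [0, 0.0027, -0.12, 0, 0, 0, 45], [0.0133, 0.0027, -0.1733, 0, 0, 0, 45], [0.0533, 0.0027, -0.2, 0, 0, 0, 45], [0.0533, 0.0027, -0.2, 0, 0, 0, 45], [0.0533, 0.0027, -0.2, 0, 0, 0, 45]]}
}}

```text
clock: 14.15
tool_pos: [478.7, 100.1, 227.4]
ee_rot: [-0.0, 0.555, 0.832, -0.0]
wrist_force: [0.6, -0.0, 0.0]
opening: 44.7
grasp_force: 0.0
```

```bash
python3 - <<'E'
from h import *
from rig import bot
c=bot.calibration('wrist');im=bot.read_camera('wrist');cv2.imwrite('pics/w5.png',im[...,::-1])
for x in blobs(im,'red',50):print(x,onz(c,x[0],80))
t=bot.read_camera('top');cv2.imwrite('pics/top5.png',t[...,::-1]);print(blobs(t,'red',5,(145,170,220,230)))
E
```

```text
([262.2, 97.3], [221, 79, 75, 62, 984]) [453.76542579 162.33946526  80.        ]
([241.8, 144.6], [220, 118, 52, 40, 370]) [452.82849822 122.84531571  80.        ]
([260.4, 225.6], [253, 218, 16, 16, 184]) [493.36887868  63.78217     80.        ]
[([205.9, 185.6], [204, 184, 5, 4, 17]), ([173.2, 213.4], [172, 212, 4, 3, 8])]
```

View pics/w5.png

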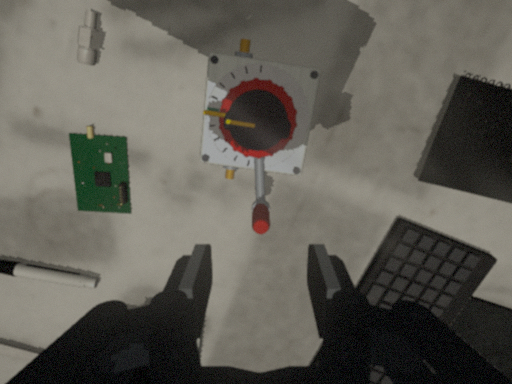

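The post is back at its starting place (post top (261,222) maps to (493,64)), and the pointer (tip about (206,113)) stands at the mark. One numeric check before handing in.

```bash
python3 - <<'E'
from h import *
from rig import bot
c=bot.calibration('wrist');im=cv2.imread('pics/w5.png')[...,::-1].copy()
bl=blobs(im,'yellow',15,(200,95,262,135));print(bl)
h=cv2.cvtColor(im,cv2.COLOR_RGB2HSV).astype(int)
y=(h[...,0]>16)&(h[...,0]<34)&(h[...,1]>110)&(h[...,2]>80);y[:95]=0;y[135:]=0;y[:,:200]=0;y[:,224:]=0
w=onz(c,np.argwhere(y)[:,::-1].mean(0),49)[:2]-[457.5,141];print('pointer',np.arctan2(w[1],w[0]),np.hypot(*w),'mark about -2.91')
E
```

```text
[([214.3, 113.2], [203, 110, 23, 7, 91]), ([239.2, 123.0], [225, 119, 30, 9, 133])]
pointer -2.900700830562595 37.10691191722719 mark about -2.91
```

```bash
python3 -c "
from rig import bot
print(bot.finish_job())"
```

```text
the job is handed in; nothing more can be done
None
```

I reset the red trimmer and handed the job in; the rig gave no verdict. The last wrist picture measured the pointer within about 0.01 rad of the green mark and the red lever back at its tight stop, and the arm never went near the blue trimmer.

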